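# Sweep the vegetable trimmings into the board's scrap tray

## Task

Clear the chopping board: with the outside of the fingers, sweep the four cut-off vegetable ends (two carrot tops, a parsnip top and the courgette end) across the board and through the opening at its sink end, so that all four drop into the tray underneath. Brush them along gently, do not pinch or pick anything up, and leave the whole carrot, the onion, the knife and everything else as they are.

Things in the scene. Friction and masses are not known exactly. Their poses are not given: they have to be found in the camera images.
- board: bamboo chopping board on two side rails, standing fast on the worktop (never shifts). Origin on the worktop under its middle, z up; its 500 mm length runs along its own y, its 340 mm width along x; the flat top is 110 mm above the worktop. The scrap opening is near its +y end, the end towards the sink
- scrap_opening (a point): centre of the scrap opening, at the level of the board top, axes as the board's: a rectangular hole right through the 30 mm thick board, flush, without a rim, 220 mm along x and 90 mm along y. It lies 170 mm from the board's middle along y, so the hole runs from y = 125 to 215 mm in the board's frame
- scrap_tray (a point): centre of the inner floor of the open stainless tray fixed under the board and its opening, 6 mm above the worktop, axes as the board's; inside it is 258 mm along x, 334 mm along y and 65 mm deep, its rim 9 mm below the underside of the board
- carrot_top_1: a short stub cut from the leaf end of a carrot, standing on its flat cut face: widest diameter 33 mm a third of the way up, rounding in to a small leaf stalk, 28 mm tall over all, about 18 g. Origin on its axis at mid-height (14 mm above the board top at the start), z up; it slides on the board when pushed low on its side; one of two alike
- carrot_top_2: a short stub cut from the leaf end of a carrot, standing on its flat cut face: widest diameter 33 mm a third of the way up, rounding in to a small leaf stalk, 28 mm tall over all, about 18 g. Origin on its axis at mid-height (14 mm above the board top at the start), z up; it slides on the board when pushed low on its side; the other of the two
- parsnip_top: a short stub cut from the leaf end of a parsnip, standing on its flat cut face: widest diameter 42 mm a third of the way up, rounding in to a small leaf stalk, 30 mm tall over all, about 30 g. Origin on its axis at mid-height (15 mm above the board top at the start), z up; it slides on the board when pushed low on its side
- courgette_end: the dark green stalk end cut from a courgette, standing on its flat cut face: 37 mm in diameter for the lower 10 mm, rounding in to a stalk 17 mm thick, 36 mm tall over all, about 24 g. Origin on its axis at mid-height (18 mm above the board top at the start), z up; it slides on the board when pushed low on its side
- onion: a whole brown onion on the board near its -x edge, beside the trimmings, 62 mm in diameter, 64 mm tall, 130 g, free to be knocked over. Origin under its middle, at the board top. To be left alone
- whole_carrot: a whole carrot lying on the board by its +x edge, roughly along the board's y: 180 mm long with its stalk, up to 31 mm thick at the thick (+y) end. Origin under its middle, at the board top. To be left alone
- paring_knife: a paring knife lying flat on the board along its -y end, 190 mm long along its own x (black handle to -x, blade to +x), 18 mm wide, 14 mm high. Origin at its underside, 6 mm from the handle's blade end. To be left alone
- prep_bowl: an empty steel bowl on the worktop between the board and the sink, 120 mm across, 50 mm tall; origin under its middle. To be left alone
- mug: a white mug on the worktop to the robot's right of the board, 82 mm across, 92 mm tall, handle on its own +y side; origin under its middle. To be left alone
- pepper_mill: a dark wooden pepper mill on the worktop to the robot's right of the board, 52 mm across, 150 mm tall; origin under its middle. To be left alone
- peeler: a vegetable peeler with black handle and steel bow lying on the worktop to the robot's right of the board, 157 mm long along its own x, 39 mm wide; origin at the join of handle and bow. To be left alone

How it is judged:
By the outcome, as a careful person would: the job done as asked, in the order asked, and still so for the second after the job is handed in, with the robot touching nothing.
It also fails if it takes over 54 s, if anything falls off the work surface, if the arm or the gripper's body presses on something with over 40 N, if the wrist force passes 120 N, or if a joint passes its speed limit or range.

## Robot

A 7-joint arm with a two-finger parallel gripper is mounted at the origin on the work surface. World frame = base frame: x ahead of the robot, y to its left, z up, the work surface at z = 0. Lengths are in m, angles in rad, forces in N, time in s.
With the tool pointing down it reaches from about 0.425 to 0.825 m from the base axis. Payload 3.6 kg.
Tool frame: the origin (TCP) lies between the finger pads; the fingertips stand tips_ahead ahead of it and the grasp point (between the pads) lies 3 mm ahead of it (tips_ahead is the distance from the TCP to the fingertips, in m); z points along the fingers, y is the line along which they close (so a half turn about z gives the same grasp; the last joint's range is limited). The gripper opens to 85 mm and grips with 20 to 120 N. Pads are 22 mm wide; open, the fingers measure 114 mm over their backs; the gripper's body (76 mm by 85 mm) begins 54 mm behind the grasp point. The pads swing forward as they close: fully open they stand 13 mm farther back than shut.
Start: joints at [-1.141, 0.615, -0.013, 1.423, 0.008, 1.103, -0.04], TCP at [0.286, 0.584, 0.253] pointing down, gripper open.
Joint ranges: [-3.12, 3.12], [-0.3, 2.06], [-1.34, 1.32], [0.26, 2.42], [-1.36, 4.5], [0.01, 1.98], [-2.84, 2.84]. Speed limits (rad/s): [2.79, 2.79, 3.14, 3.14, 3.14, 3.14, 3.14].

## Interface

Orientations are given as a unit quaternion [x, y, z, w].
In Python, from workcell import * gives the robot as it stands.
- The arm moves only by the tool jog_arm, never from a script. Its argument "plan" is a list of rows, each a list of 3 entries, a list of its own where there are three numbers: the turn, a rotation vector about the tool's x, y, z in degrees, then the shift along the tool's x, y, z in m, then the opening, from 0 (shut) to 1 (fully open). A call has 1 to 12 rows; each row is the pose to reach, as a shift and turn from the pose commanded when the call began, along the tool's axes at that moment; what a row does not reach only later rows make up. A row lasts 1/10 s, in which the tool goes at most 50 mm and 8.59 degrees, less where a joint would pass 70% of its speed; a pose out of reach is approached as far as the arm can. A call with a gripper value outside its range is refused whole. The fingers move at their own pace and stop on an object; the grip force is fixed at half the most. Time passes only in rows, so rows that repeat a pose let the fingers close. It gives the time, the measured TCP pose, the force, the opening and the grip force at its end, in the units of the state.
- get_obs(): the state, without advancing time (a new reading comes with each control period).
- camera(name): name is "side" or "top" or "wrist"; returns the picture (420x560x3 uint8, red, green, blue); there is no depth.
- calibration(name): a dict with "camera_matrix" (3x3 intrinsics, pixels), "view" (4x4, takes a point from world to camera coordinates). Camera axes: x right, y up, looking along -z (the intrinsics and any distortion apply to the point x, -y, -z); pixel columns grow to the right and rows downward; lengths in m; the calibration is good to about 2 mm. A picture is of the moment at which its call begins: read the wrist's pose just before it. calibration takes no time and is no camera call; for the wrist camera it gives the pose at the moment of the call.
- sign_off(): hands the job in; it is judged then, once.
The state is a dict: "time_s": time; "joint_positions": joint angles; "joint_velocities": joint speeds; "effort": joint torques, N m; "eef_pos": TCP position; "ee_rot": TCP orientation; "ft_force": force on the tool from outside, world axes, zero at the start; "ft_torque": the same for the moment, N m; "gripper_width": finger opening in m; "grasp_force": force on a finger pad.
Only numpy, scipy, OpenCV 4.12 (cv2) and the standard library are available. Lean on these libraries where they do the work, as an engineer would, in place of code of your own. Each camera call takes 0.05 s, during which the arm holds its last target. There are 200 camera calls.

## Working session

There is one attempt and no reset: what is moved stays moved. The work goes in short steps, Python scripts to look and compute and a tool call to move; the robot and the scene stay as the last step left them, time stands still between calls to the robot, and variables do not carry over. Pictures are saved under pics/ and viewed, at most 10 in all, crops included, and the job is handed in when it is done.

Besides the shell and the picture viewer there is one more tool, called as name([rows], argument=value, ...), one row to a line, values as JSON. jog_arm: Moves the arm, as the interface text tells. Its arguments: {"type":"object","properties":{"plan":{"type":"array"}},"required":["plan"]}

```bash
mkdir -p pics; ls; python3 - <<'E'
from workcell import *
import cv2,numpy as np
o=get_obs(); print({k:o[k] for k in o if k in('time_s','eef_pos','ee_rot','gripper_width','ft_force')})
for n in('top','side'):
    im=camera(n); cv2.imwrite(f'pics/{n}0.png',im[:,:,::-1])
    c=calibration(n); print(n,np.array(c['camera_matrix']).round(1).tolist(),np.array(c['view']).round(3).tolist(),[k for k in c])
E
```

```text
pics
{'time_s': 0.0, 'eef_pos': array([0.28575237, 0.58300969, 0.25209587]), 'ee_rot': array([ 2.25864058e-01,  9.74157921e-01, -1.29888730e-03, -2.92357357e-04]), 'ft_force': array([0.60500621, 1.26019615, 0.43245333]), 'gripper_width': 0.0855781749666384}
top [[529.1, 0.0, 276.4], [0.0, 529.1, 213.7], [0.0, 0.0, 1.0]] [[0.023, -1.0, 0.001, -0.068], [0.997, 0.023, 0.071, -0.559], [-0.071, -0.0, 0.997, -1.556], [0.0, 0.0, 0.0, 1.0]] ['camera_matrix', 'view']
side [[392.2, 0.0, 281.7], [0.0, 392.2, 205.0], [0.0, 0.0, 1.0]] [[0.943, -0.332, 0.019, -0.538], [0.206, 0.627, 0.752, -0.168], [-0.262, -0.705, 0.659, -1.162], [0.0, 0.0, 0.0, 1.0]] ['camera_matrix', 'view']
```

View pics/top0.png

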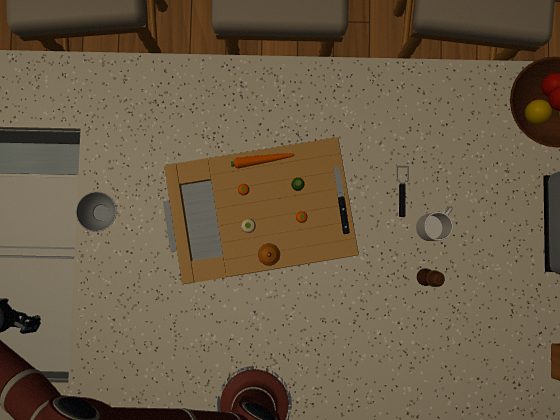

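View pics/side0.png

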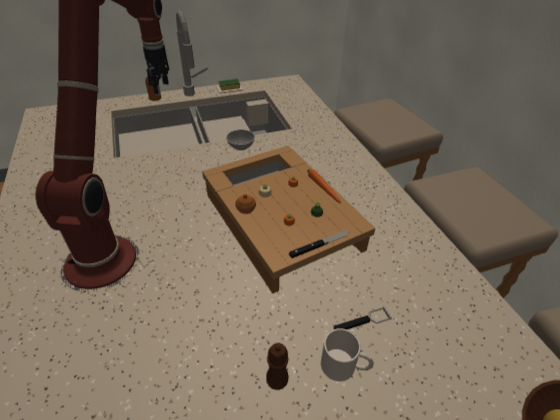

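The top view shows the board with its corners near (165,166), (340,138), (358,255) and (183,283), and the opening at columns 180–222. The carrot tops are at (243,189) and (301,217), the courgette end at (298,184), the parsnip top at (248,226) and the onion at (269,254). The whole carrot is near (263,159) and the knife near (342,200). The side view shows the same layout, with nothing hidden.

```bash
cat > h.py <<'E'
import cv2,numpy as np
from workcell import *
from scipy.spatial.transform import Rotation as R
def ray(n,uv,z):
    c=calibration(n);K=np.array(c['camera_matrix']);V=np.array(c['view'])
    d=np.linalg.solve(K,[uv[0],uv[1],1.])*[1,-1,-1]
    o=-V[:3,:3].T@V[:3,3]; d=V[:3,:3].T@d
    return o+d*(z-o[2])/d[2]
def pix(n,p):
    c=calibration(n);K=np.array(c['camera_matrix']);V=np.array(c['view'])
    q=(V@[*p,1])[:3]*[1,-1,-1]; q=K@q; return q[:2]/q[2]
E
python3 - <<'E'
from h import *
print([ (k,v) for k,v in globals().items() if 'tips' in k.lower()], get_obs().keys())
im=cv2.imread('pics/top0.png'); hsv=cv2.cvtColor(im,cv2.COLOR_BGR2HSV)
H,S,Vv=[hsv[:,:,i].astype(int) for i in range(3)]
roi=np.zeros(H.shape,bool); roi[125:300,155:370]=1
m=((S>80)&(Vv>60)&roi).astype(np.uint8)
m=cv2.morphologyEx(m,cv2.MORPH_CLOSE,np.ones((5,5)))
cs,_=cv2.findContours(m,0,2); c=max(cs,key=cv2.contourArea)
r=cv2.minAreaRect(c); q=np.array([ray('top',p,.11) for p in cv2.boxPoints(r)])
print('board',q.round(4).tolist(),np.linalg.norm(np.diff(q,axis=0),axis=1),q.mean(0))
for n,u,s in(('c1',(243,189),0),('c2',(301,217),0),('cg',(298,184),0),('pn',(248,226),0),('on',(269,254),0),('bd',(230,250),0)):
    print(n,hsv[u[1]-1:u[1]+2,u[0]-1:u[0]+2].reshape(-1,3).tolist()[::2])
# objects: differ from local board colour
lab=cv2.cvtColor(im,cv2.COLOR_BGR2LAB).astype(int); ref=np.median(lab[150:270,225:335].reshape(-1,3),0)
d=np.abs(lab-ref)[:,:,1:].sum(2)+0.3*np.abs(lab-ref)[:,:,0]
mm=((d>22)&roi).astype(np.uint8)
k,l,st,ce=cv2.connectedComponentsWithStats(mm)
for i in range(1,k):
    if 15<st[i,4]<5000: print(st[i].tolist(),ce[i].round(1),ray('top',ce[i],.121).round(4))
cv2.imwrite('pics/m.png',cv2.resize(np.hstack([im[125:300,155:370],cv2.merge([mm*255]*3)[125:300,155:370]]),None,fx=1.8,fy=1.8))
E
python3 -c "
import workcell;print([x for x in dir(workcell) if x[0]!='_']);print(getattr(workcell,'tips_ahead',None))"
```

```text
[('tips_ahead', 0.022)] dict_keys(['time_s', 'joint_positions', 'joint_velocities', 'effort', 'eef_pos', 'ee_rot', 'ft_force', 'ft_torque', 'grasp_force', 'gripper_width'])
board [[0.6986, 0.2926, 0.11], [0.7908, -0.2652, 0.11], [0.4106, -0.3227, 0.11], [0.3217, 0.2253, 0.11]] [0.56537943 0.3844884  0.5551911 ] [ 0.55542115 -0.01747596  0.11      ]
c1 [[42, 168, 79], [41, 176, 81], [40, 169, 77], [34, 163, 78], [20, 216, 97]]
c2 [[46, 154, 81], [40, 163, 80], [40, 174, 79], [16, 229, 116], [44, 171, 82]]
cg [[36, 189, 77], [35, 176, 77], [35, 173, 78], [35, 183, 60], [35, 174, 57]]
pn [[37, 167, 78], [36, 188, 76], [36, 176, 77], [38, 188, 72], [37, 178, 76]]
on [[14, 223, 112], [12, 255, 32], [15, 211, 115], [14, 211, 115], [12, 255, 32]]
bd [[16, 156, 121], [17, 161, 119], [17, 159, 122], [17, 158, 121], [17, 162, 120]]
[231, 153, 63, 15, 461] [258.  159.4] [ 7.043e-01 -3.000e-04  1.210e-01]
[333, 166, 17, 68, 451] [341.4 201.2] [ 0.5918 -0.2362  0.121 ]
[291, 177, 14, 14, 141] [297.5 183.8] [ 0.6379 -0.1127  0.121 ]
[179, 179, 44, 82, 2541] [200.5 219.6] [0.5313 0.1554 0.121 ]
[238, 184, 11, 11, 91] [243.1 189.2] [0.6192 0.0391 0.121 ]
[296, 212, 11, 11, 94] [301.1 216.8] [ 0.5456 -0.1245  0.121 ]
[244, 219, 12, 14, 30] [251.5 227.4] [0.513  0.0127 0.121 ]
[241, 220, 10, 8, 43] [245.8 224.3] [0.5211 0.0288 0.121 ]
[258, 245, 22, 21, 243] [268.5 254.2] [ 0.4395 -0.0363  0.121 ]
['Unreachable', 'calibration', 'camera', 'get_obs', 'sign_off', 'tips_ahead']
0.022
```

View pics/m.png

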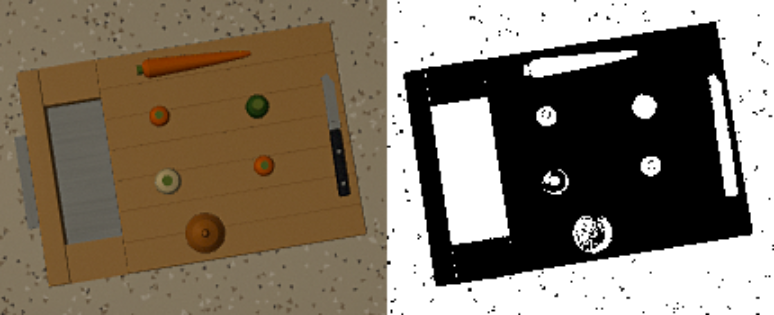

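The picture shows all the pieces cleanly. The parsnip top is at crop (168,181), which is pixel (248.3,225.6), and the board mask is the black region. My first board rectangle was too big, so I'll refit it from that mask.

```bash
cat >> h.py <<'E'
def mask(im):
    lab=cv2.cvtColor(im,cv2.COLOR_BGR2LAB).astype(int); ref=np.median(lab[150:270,225:335].reshape(-1,3),0)
    d=np.abs(lab-ref)[:,:,1:].sum(2)+0.3*np.abs(lab-ref)[:,:,0]
    return d>22
E
python3 - <<'E'
from h import *
im=cv2.imread('pics/top0.png'); m=(~mask(im)).astype(np.uint8)
m=cv2.morphologyEx(m,cv2.MORPH_OPEN,np.ones((5,5)))
c=max(cv2.findContours(m,0,2)[0],key=cv2.contourArea)
w=np.array([ray('top',p,.11)[:2] for p in c[:,0]],np.float32)
(cen,sz,ang)=cv2.minAreaRect(w); q=cv2.boxPoints((cen,sz,ang)); print(cen,sz,ang)
E_=[q[i+1]-q[i] for i in range(2)]; y=max(E_,key=np.linalg.norm); y=y/np.linalg.norm(y); y*=np.sign(y[1]); x=np.array([y[1],-y[0]])
print('x',x,'y',y,'yaw',np.degrees(np.arctan2(x[1],x[0])))
cen=np.array(cen)
for n,u,z in(('c1',(243.1,189.2),.121),('c2',(301.1,216.8),.121),('cg',(297.5,183.8),.118),('pn',(248.3,225.6),.121),('on',(268.5,254.2),.14),('o1',(180,183),.11),('o2',(211,180),.11),('o3',(222,258),.11),('o4',(190,262),.11),('ctip',(295,154.5),.12),('cthick',(240,162),.125),('cthickedge',(240,166.5),.12)):
    p=ray('top',u,z)[:2]; print(n,p.round(4),'board',(x@(p-cen)).round(4),(y@(p-cen)).round(4))
for n,u in (('c1',(293,183)),('c2',(289,220)),('cg',(317,212)),('pn',(265,190))): print(n,'side',ray('side',u,.121)[:2].round(3))
o=get_obs(); print(R.from_quat(o['ee_rot']).as_matrix().round(3))
E
```

```text
(0.5640704035758972, -0.009913533926010132) (0.3418755829334259, 0.4986010491847992) 10.655797958374023
x [0.9827557 0.1849086] y [-0.1849086  0.9827557] yaw 10.655803
c1 [0.6192 0.0391] board 0.0632 0.038
c2 [ 0.5455 -0.1246] board -0.0394 -0.1093
cg [ 0.6383 -0.1128] board 0.0539 -0.1149
pn [0.5177 0.0219] board -0.0397 0.0398
on [ 0.4397 -0.0365] board -0.1271 -0.0031
o1 [0.634  0.2182] board 0.1109 0.2112
o2 [0.6445 0.131 ] board 0.1051 0.1237
o3 [0.426  0.0935] board -0.1166 0.1271
o4 [0.4129 0.1824] board -0.113 0.2169
ctip [ 0.7208 -0.1041] board 0.1366 -0.1215
cthick [0.6951 0.0496] board 0.1398 0.0342
cthickedge [0.6832 0.0496] board 0.1281 0.0365
c1 side [0.618 0.033]
c2 side [ 0.546 -0.126]
cg side [ 0.637 -0.12 ]
pn side [0.521 0.027]
[[-0.898  0.44  -0.001]
 [ 0.44   0.898 -0.002]
 [-0.    -0.002 -1.   ]]
```

The board rectangle comes out at 342 × 499 mm with yaw 10.66°, which matches the given size. The opening corners and the side-view cross-checks also agree. Next I'll move above the board behind carrot top 1, with tool x along board +y.

jog_arm([
  [[0, 0, 53.2], [-0.564, -0.375, 0], 0.1],
  [[0, 0, 53.2], [-0.564, -0.375, 0], 0.1],
  [[0, 0, 53.2], [-0.564, -0.375, 0], 0.1],
  [[0, 0, 53.2], [-0.564, -0.375, 0], 0.1],
  [[0, 0, 53.2], [-0.564, -0.375, 0], 0.1],
  [[0, 0, 53.2], [-0.564, -0.375, 0], 0.1],
  [[0, 0, 53.2], [-0.564, -0.375, 0], 0.1],
  [[0, 0, 53.2], [-0.564, -0.375, 0], 0.1],
  [[0, 0, 53.2], [-0.564, -0.375, 0], 0.1],
  [[0, 0, 53.2], [-0.564, -0.375, 0], 0.1],
  [[0, 0, 53.2], [-0.564, -0.375, 0], 0.1],
  [[0, 0, 53.2], [-0.564, -0.375, 0], 0.1],
])

```text
time_s: 1.3
eef_pos: [0.5889, 0.0637, 0.2529]
ee_rot: [0.638, 0.77, -0.0, -0.0]
ft_force: [1.1, 0.6, 0.1]
gripper_width: 0.0085
grasp_force: 0.0
```

```bash
cat >> h.py <<'E'
Xb=np.array([.9827557,.1849086]);Yb=np.array([-.1849086,.9827557]);C=np.array([.56407,-.00991])
def st():
    o=get_obs();M=R.from_quat(o['ee_rot']).as_matrix();p=o['eef_pos'][:2]-C
    print('t',round(o['time_s'],2),'board x,y,z',(Xb@p).round(4),(Yb@p).round(4),o['eef_pos'][2].round(4),'toolx ang',np.degrees(np.arctan2(M[1,0],M[0,0])).round(2),'F',o['ft_force'].round(1),'tilt',M[:2,2].round(4))
E
python3 -c "
from h import *
st()"
```

```text
t 1.3 board x,y,z 0.0381 0.0678 0.2529 toolx ang 100.7 F [1.1 0.6 0.1] tilt [-0.001   0.0002]
```

jog_arm([
  [[0, 0, 0], [-0.045, 0.016, 0], 0.1],
  [[0, 0, 0], [-0.072, 0.025, 0], 0.1],
  [[0, 0, 0], [-0.072, 0.025, 0.04], 0.1],
  [[0, 0, 0], [-0.072, 0.025, 0.075], 0.1],
  [[0, 0, 0], [-0.072, 0.025, 0.093], 0.1],
  [[0, 0, 0], [-0.072, 0.025, 0.093], 0.1],
  [[0, 0, 0], [-0.072, 0.025, 0.093], 0.1],
])

```text
time_s: 2.0
eef_pos: [0.6266, -0.0007, 0.1604]
ee_rot: [0.638, 0.77, -0.0, 0.0]
ft_force: [-0.1, 0.4, 0.9]
gripper_width: 0.0079
grasp_force: 0.0
```

```bash
python3 - <<'E'
from h import *
st()
a=camera('side')[:,:,::-1]; b=camera('wrist')[:,:,::-1]
s=cv2.resize(a[130:260,200:360],None,fx=3,fy=3,interpolation=2)
cv2.imwrite('pics/a1.png',np.hstack([s[:300,:480],cv2.resize(b,(320,300))]))
E
```

```text
t 2.0 board x,y,z 0.0632 -0.0025 0.1604 toolx ang 100.69 F [-0.1  0.4  0.9] tilt [-0.0001 -0.0002]
```

View pics/a1.png

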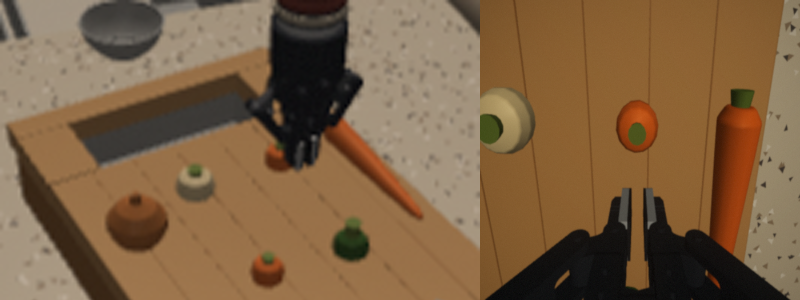

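The gripper sits squarely behind carrot top 1, with the fingertips near side pixel (303,184) and clear of everything. I'll check the tip height from that pixel.

```bash
python3 - <<'E'
from h import *
p=get_obs()['eef_pos']
for z in(.16,.147,.138,.125): print(z,pix('side',[p[0],p[1],z]).round(1))
E
```

```text
0.16 [300.1 178.9]
0.147 [299.9 182.2]
0.138 [299.7 184.4]
0.125 [299.5 187.7]
```

jog_arm([
  [[0, 0, 0], [0, 0, 0.006], 0.1],
  [[0, 0, 0], [0, 0, 0.011], 0.1],
  [[0, 0, 0], [0, 0, 0.011], 0.1],
])

```text
time_s: 2.4
eef_pos: [0.6259, -0.0006, 0.1488]
ee_rot: [0.638, 0.77, -0.0, -0.001]
ft_force: [-0.8, -0.5, -1.0]
gripper_width: 0.0082
grasp_force: 0.0
```

The tips are 22 mm ahead of the TCP, so a TCP height of 0.136 m gives 4 mm clearance. I'll lower to that and start brushing carrot top 1.

jog_arm([
  [[0, 0, 0], [0, 0, 0.007], 0.1],
  [[0, 0, 0], [0, 0, 0.013], 0.1],
  [[0, 0, 0], [0.006, 0, 0.013], 0.1],
  [[0, 0, 0], [0.012, 0, 0.013], 0.1],
  [[0, 0, 0], [0.018, 0, 0.013], 0.1],
  [[0, 0, 0], [0.026, 0, 0.013], 0.1],
  [[0, 0, 0], [0.034, 0, 0.013], 0.1],
  [[0, 0, 0], [0.042, 0, 0.013], 0.1],
  [[0, 0, 0], [0.05, 0, 0.013], 0.1],
  [[0, 0, 0], [0.058, 0, 0.013], 0.1],
  [[0, 0, 0], [0.066, 0, 0.013], 0.1],
  [[0, 0, 0], [0.072, 0, 0.013], 0.1],
])

```text
time_s: 3.6
eef_pos: [0.6129, 0.0711, 0.1363]
ee_rot: [0.638, 0.77, 0.0, -0.0]
ft_force: [-0.0, 0.5, -0.2]
gripper_width: 0.0085
grasp_force: 0.1
```

```bash
python3 - <<'E'
from h import *
st()
a=camera('side')[:,:,::-1]; b=camera('wrist')[:,:,::-1]
s=cv2.resize(a[130:260,200:360],None,fx=3,fy=3,interpolation=2)
cv2.imwrite('pics/a2.png',np.hstack([s[:300,:480],cv2.resize(b,(320,300))]))
E
```

```text
t 3.6 board x,y,z 0.063 0.0706 0.1363 toolx ang 100.73 F [-0.   0.5 -0.2] tilt [-0.0001  0.0003]
```

View pics/a2.png

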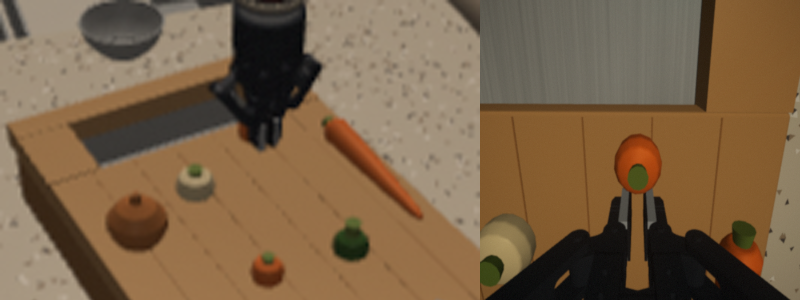

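Carrot top 1 is upright, centred on the fingers and just short of the opening. I'll push it through, then lift.

jog_arm([
  [[0, 0, 0], [0.008, 0, 0], 0.1],
  [[0, 0, 0], [0.016, 0, 0], 0.1],
  [[0, 0, 0], [0.024, 0, 0], 0.1],
  [[0, 0, 0], [0.032, 0, 0], 0.1],
  [[0, 0, 0], [0.04, 0, 0], 0.1],
  [[0, 0, 0], [0.048, 0, 0], 0.1],
  [[0, 0, 0], [0.056, 0, 0], 0.1],
  [[0, 0, 0], [0.062, 0, 0], 0.1],
  [[0, 0, 0], [0.062, 0, 0], 0.1],
  [[0, 0, 0], [0.05, 0, -0.04], 0.1],
  [[0, 0, 0], [0.03, 0, -0.08], 0.1],
  [[0, 0, 0], [0.03, 0, -0.08], 0.1],
])

```text
time_s: 4.9
eef_pos: [0.612, 0.0944, 0.2228]
ee_rot: [0.641, 0.768, 0.004, 0.006]
ft_force: [1.0, -0.3, 0.6]
gripper_width: 0.0084
grasp_force: 0.0
```

```bash
python3 - <<'E'
from h import *
st()
a=camera('side')[:,:,::-1]; b=camera('wrist')[:,:,::-1]
s=cv2.resize(a[130:260,200:360],None,fx=3,fy=3,interpolation=2)
cv2.imwrite('pics/a3.png',np.hstack([s[:300,:480],cv2.resize(b,(320,300))]))
E
```

```text
t 4.9 board x,y,z 0.0664 0.0937 0.2228 toolx ang 100.32 F [ 1.  -0.3  0.6] tilt [ 0.0138 -0.0023]
```

View pics/a3.png

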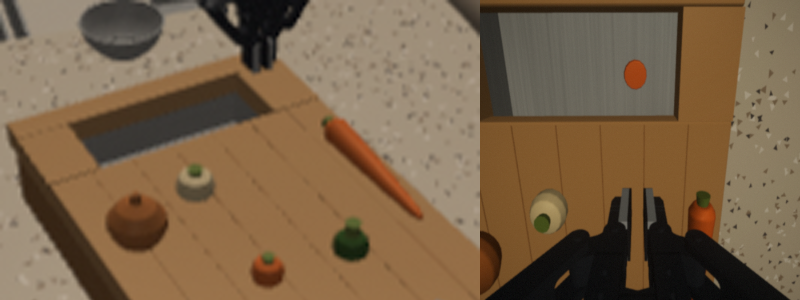

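Carrot top 1 lies in the tray, cut face up, and everything else is undisturbed. Now the parsnip top.

jog_arm([
  [[0, 0, 0], [-0.035, -0.033, 0], 0.1],
  [[0, 0, 0], [-0.07, -0.066, 0], 0.1],
  [[0, 0, 0], [-0.1085, -0.1, 0], 0.1],
  [[0, 0, 0], [-0.1085, -0.1, 0], 0.1],
  [[0, 0, 0], [-0.1085, -0.1, 0.02], 0.1],
  [[0, 0, 0], [-0.1085, -0.1, 0.04], 0.1],
  [[0, 0, 0], [-0.1085, -0.1, 0.055], 0.1],
  [[0, 0, 0], [-0.1085, -0.1, 0.065], 0.1],
  [[0, 0, 0], [-0.1085, -0.1, 0.065], 0.1],
])

```text
time_s: 5.9
eef_pos: [0.528, -0.0247, 0.1492]
ee_rot: [0.638, 0.77, -0.001, -0.002]
ft_force: [-0.6, 0.1, -0.9]
gripper_width: 0.0082
grasp_force: 0.0
```

```bash
python3 - <<'E'
from h import *
st()
a=camera('side')[:,:,::-1]; b=camera('wrist')[:,:,::-1]
s=cv2.resize(a[130:260,200:360],None,fx=3,fy=3,interpolation=2)
cv2.imwrite('pics/a4.png',np.hstack([s[:300,:480],cv2.resize(b,(320,300))]))
E
```

```text
t 5.9 board x,y,z -0.0382 -0.0079 0.1492 toolx ang 100.74 F [-0.6  0.1 -0.9] tilt [-0.005   0.0005]
```

View pics/a4.png

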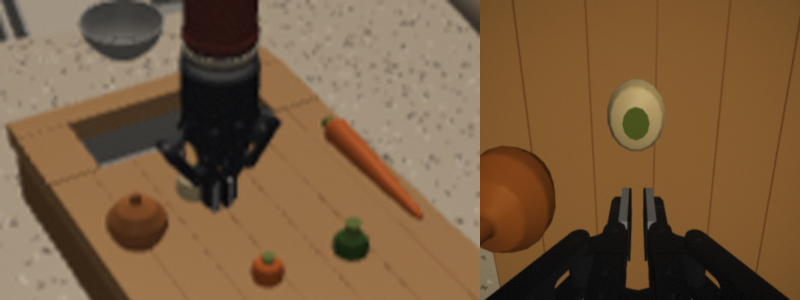

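The parsnip top is centred ahead of the fingers and the onion is clear to the left. Lower and push.

jog_arm([
  [[0, 0, 0], [0, 0, 0.008], 0.1],
  [[0, 0, 0], [0, 0, 0.0145], 0.1],
  [[0, 0, 0], [0.006, 0, 0.0145], 0.1],
  [[0, 0, 0], [0.012, 0, 0.0145], 0.1],
  [[0, 0, 0], [0.018, 0, 0.0145], 0.1],
  [[0, 0, 0], [0.026, 0, 0.0145], 0.1],
  [[0, 0, 0], [0.034, 0, 0.0145], 0.1],
  [[0, 0, 0], [0.042, 0, 0.0145], 0.1],
  [[0, 0, 0], [0.05, 0, 0.0145], 0.1],
  [[0, 0, 0], [0.058, 0, 0.0145], 0.1],
  [[0, 0, 0], [0.066, 0, 0.0145], 0.1],
  [[0, 0, 0], [0.074, 0, 0.0145], 0.1],
])

```text
time_s: 7.2
eef_pos: [0.5155, 0.0477, 0.1368]
ee_rot: [0.638, 0.77, -0.0, 0.0]
ft_force: [0.2, -0.5, -0.0]
gripper_width: 0.0085
grasp_force: 0.1
```

jog_arm([
  [[0, 0, 0], [0.008, 0, 0], 0.1],
  [[0, 0, 0], [0.016, 0, 0], 0.1],
  [[0, 0, 0], [0.024, 0, 0], 0.1],
  [[0, 0, 0], [0.032, 0, 0], 0.1],
  [[0, 0, 0], [0.04, 0, 0], 0.1],
  [[0, 0, 0], [0.048, 0, 0], 0.1],
  [[0, 0, 0], [0.056, 0, 0], 0.1],
  [[0, 0, 0], [0.064, 0, 0], 0.1],
  [[0, 0, 0], [0.064, 0, 0], 0.1],
  [[0, 0, 0], [0.055, 0, -0.04], 0.1],
  [[0, 0, 0], [0.035, 0, -0.08], 0.1],
  [[0, 0, 0], [0.035, 0, -0.08], 0.1],
])

```text
time_s: 8.4
eef_pos: [0.5132, 0.0777, 0.2221]
ee_rot: [0.64, 0.768, 0.004, 0.005]
ft_force: [0.7, -0.6, -0.4]
gripper_width: 0.0089
grasp_force: 0.0
```

```bash
python3 - <<'E'
from h import *
st()
a=camera('side')[:,:,::-1]; b=camera('wrist')[:,:,::-1]
s=cv2.resize(a[130:260,200:360],None,fx=3,fy=3,interpolation=2)
cv2.imwrite('pics/a5.png',np.hstack([s[:300,:480],cv2.resize(b,(320,300))]))
E
```

```text
t 8.4 board x,y,z -0.0338 0.0955 0.2221 toolx ang 100.36 F [ 0.7 -0.6 -0.4] tilt [ 0.0124 -0.0007]
```

View pics/a5.png

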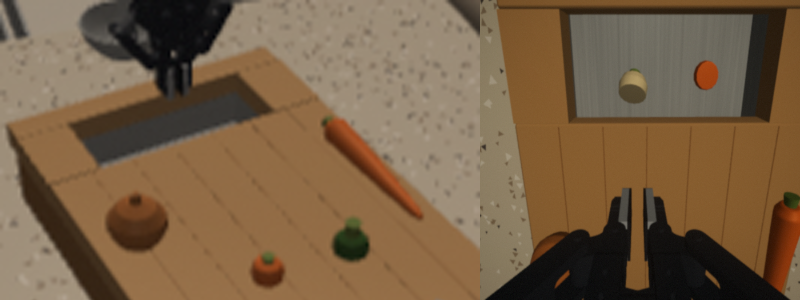

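The parsnip top is in the tray next to the carrot top. Next is carrot top 2 in the same lane.

jog_arm([
  [[0, 0, 0], [-0.04, 0, 0], 0.1],
  [[0, 0, 0], [-0.085, 0, 0], 0.1],
  [[0, 0, 0], [-0.13, 0, 0], 0.1],
  [[0, 0, 0], [-0.175, 0, 0], 0.1],
  [[0, 0, 0], [-0.22, -0.002, 0], 0.1],
  [[0, 0, 0], [-0.251, -0.002, 0], 0.1],
  [[0, 0, 0], [-0.251, -0.002, 0], 0.1],
  [[0, 0, 0], [-0.251, -0.002, 0.03], 0.1],
  [[0, 0, 0], [-0.251, -0.002, 0.055], 0.1],
  [[0, 0, 0], [-0.251, -0.002, 0.066], 0.1],
  [[0, 0, 0], [-0.251, -0.002, 0.066], 0.1],
])

```text
time_s: 9.6
eef_pos: [0.5523, -0.1638, 0.1483]
ee_rot: [0.638, 0.77, -0.001, -0.003]
ft_force: [-1.0, -0.5, -0.6]
gripper_width: 0.0089
grasp_force: 0.0
```

```bash
python3 - <<'E'
from h import *
st()
a=camera('side')[:,:,::-1]; b=camera('wrist')[:,:,::-1]
s=cv2.resize(a[130:260,200:360],None,fx=3,fy=3,interpolation=2)
cv2.imwrite('pics/a6.png',np.hstack([s[:390,:480],cv2.resize(b,(320,390))]))
E
```

```text
t 9.6 board x,y,z -0.04 -0.149 0.1483 toolx ang 100.77 F [-1.  -0.5 -0.6] tilt [-0.0056  0.0022]
```

View pics/a6.png

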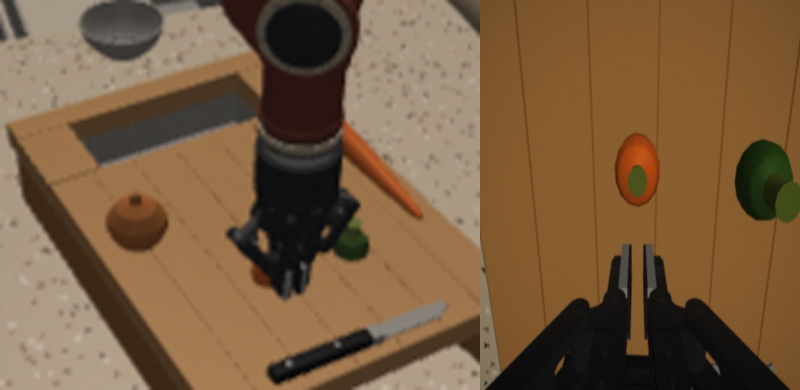

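Carrot top 2 is centred ahead of the fingers, and the knife is untouched. I'll push it most of the way, then check its alignment numerically from the wrist camera.

jog_arm([
  [[0, 0, 0], [0, 0, 0.008], 0.1],
  [[0, 0, 0], [0, 0, 0.0145], 0.1],
  [[0, 0, 0], [0.006, 0, 0.0145], 0.1],
  [[0, 0, 0], [0.012, 0, 0.0145], 0.1],
  [[0, 0, 0], [0.018, 0, 0.0145], 0.1],
  [[0, 0, 0], [0.026, 0, 0.0145], 0.1],
  [[0, 0, 0], [0.034, 0, 0.0145], 0.1],
  [[0, 0, 0], [0.042, 0, 0.0145], 0.1],
  [[0, 0, 0], [0.05, 0, 0.0145], 0.1],
  [[0, 0, 0], [0.058, 0, 0.0145], 0.1],
  [[0, 0, 0], [0.066, 0, 0.0145], 0.1],
  [[0, 0, 0], [0.074, 0, 0.0145], 0.1],
])

```text
time_s: 10.9
eef_pos: [0.5399, -0.0921, 0.1363]
ee_rot: [0.638, 0.77, -0.0, -0.0]
ft_force: [0.1, 0.3, -0.1]
gripper_width: 0.0086
grasp_force: 0.1
```

jog_arm([
  [[0, 0, 0], [0.008, 0, 0], 0.1],
  [[0, 0, 0], [0.016, 0, 0], 0.1],
  [[0, 0, 0], [0.024, 0, 0], 0.1],
  [[0, 0, 0], [0.032, 0, 0], 0.1],
  [[0, 0, 0], [0.04, 0, 0], 0.1],
  [[0, 0, 0], [0.048, 0, 0], 0.1],
  [[0, 0, 0], [0.056, 0, 0], 0.1],
  [[0, 0, 0], [0.064, 0, 0], 0.1],
  [[0, 0, 0], [0.072, 0, 0], 0.1],
  [[0, 0, 0], [0.08, 0, 0], 0.1],
  [[0, 0, 0], [0.088, 0, 0], 0.1],
  [[0, 0, 0], [0.094, 0, 0], 0.1],
])

```text
time_s: 12.1
eef_pos: [0.5224, 0.0005, 0.1363]
ee_rot: [0.638, 0.77, 0.0, -0.0]
ft_force: [-0.2, 0.2, 0.1]
gripper_width: 0.0085
grasp_force: 0.1
```

```bash
cat >> h.py <<'E'
def near(lo,hi,z):
    im=camera('wrist')[:,:,::-1]; h=cv2.cvtColor(np.ascontiguousarray(im),cv2.COLOR_BGR2HSV)
    k,l,s,c=cv2.connectedComponentsWithStats(cv2.inRange(h,lo,hi))
    for i in range(1,k):
        if s[i,4]>150:
            p=ray('wrist',c[i],z)[:2]-C; print(s[i].tolist(),'board',(Xb@p).round(4),(Yb@p).round(4))
E
python3 - <<'E'
from h import *
st(); near((0,190,80),(14,255,255),.125)
E
```

```text
t 12.1 board x,y,z -0.039 0.0179 0.1363 toolx ang 100.72 F [-0.2  0.2  0.1] tilt [-0.0001  0.0002]
[234, 187, 83, 85, 4329] board -0.0397 0.0492
[0, 284, 122, 136, 10899] board -0.1357 -0.0043
```

Carrot top 2 is centred (x −0.0397 against the tool's −0.039) and the onion has not moved. I'll finish the push and move on to the courgette.

jog_arm([
  [[0, 0, 0], [0.008, 0, 0], 0.1],
  [[0, 0, 0], [0.016, 0, 0], 0.1],
  [[0, 0, 0], [0.024, 0, 0], 0.1],
  [[0, 0, 0], [0.032, 0, 0], 0.1],
  [[0, 0, 0], [0.04, 0, 0], 0.1],
  [[0, 0, 0], [0.048, 0, 0], 0.1],
  [[0, 0, 0], [0.056, 0, 0], 0.1],
  [[0, 0, 0], [0.064, 0, 0], 0.1],
  [[0, 0, 0], [0.072, 0, 0], 0.1],
  [[0, 0, 0], [0.08, 0, 0], 0.1],
  [[0, 0, 0], [0.088, 0, 0], 0.1],
  [[0, 0, 0], [0.096, 0, 0], 0.1],
])

```text
time_s: 13.35
eef_pos: [0.5046, 0.0946, 0.1363]
ee_rot: [0.638, 0.77, -0.0, -0.0]
ft_force: [0.4, 0.8, -0.5]
gripper_width: 0.0084
grasp_force: 0.0
```

jog_arm([
  [[0, 0, 0], [0.008, 0, 0], 0.1],
  [[0, 0, 0], [0.014, 0, 0], 0.1],
  [[0, 0, 0], [0.014, 0, 0], 0.1],
  [[0, 0, 0], [0.005, 0, -0.04], 0.1],
  [[0, 0, 0], [-0.014, 0, -0.08], 0.1],
  [[0, 0, 0], [-0.014, 0, -0.08], 0.1],
  [[0, 0, 0], [-0.014, 0, -0.08], 0.1],
])

```text
time_s: 14.05
eef_pos: [0.5078, 0.0793, 0.2172]
ee_rot: [0.639, 0.769, 0.001, 0.001]
ft_force: [-0.6, 0.2, -0.3]
gripper_width: 0.0086
grasp_force: 0.0
```

```bash
python3 - <<'E'
from h import *
st(); near((0,190,60),(14,255,255),.02)
E
```

```text
t 14.05 board x,y,z -0.0388 0.0981 0.2172 toolx ang 100.57 F [-0.6  0.2 -0.3] tilt [0.0022 0.0004]
[382, 87, 41, 40, 1265] board 0.0632 0.1627
[249, 155, 30, 11, 236] board -0.0506 0.1173
[510, 284, 50, 130, 3953] board 0.2253 -0.0762
[96, 331, 49, 33, 514] board -0.1993 -0.0695
[131, 378, 26, 25, 187] board -0.1796 -0.1275
```

Carrot top 2 shows in the tray, partly hidden by the opening's near edge. Now the courgette end.

jog_arm([
  [[0, 0, 0], [-0.04, 0.015, 0], 0.1],
  [[0, 0, 0], [-0.085, 0.03, 0], 0.1],
  [[0, 0, 0], [-0.13, 0.047, 0], 0.1],
  [[0, 0, 0], [-0.175, 0.064, 0], 0.1],
  [[0, 0, 0], [-0.22, 0.08, 0], 0.1],
  [[0, 0, 0], [-0.258, 0.094, 0], 0.1],
  [[0, 0, 0], [-0.258, 0.094, 0], 0.1],
  [[0, 0, 0], [-0.258, 0.094, 0.03], 0.1],
  [[0, 0, 0], [-0.258, 0.094, 0.055], 0.1],
  [[0, 0, 0], [-0.258, 0.094, 0.066], 0.1],
  [[0, 0, 0], [-0.258, 0.094, 0.066], 0.1],
])

```text
time_s: 15.2
eef_pos: [0.6459, -0.1542, 0.1472]
ee_rot: [0.638, 0.77, -0.001, -0.003]
ft_force: [-0.3, 1.2, 0.0]
gripper_width: 0.0088
grasp_force: 0.0
```

```bash
python3 - <<'E'
from h import *
st(); near((25,120,15),(85,255,120),.12)
E
```

```text
t 15.2 board x,y,z 0.0537 -0.157 0.1472 toolx ang 100.75 F [-0.3  1.2  0. ] tilt [-0.0063  0.0022]
[233, 134, 89, 90, 6127] board 0.0545 -0.1145
```

jog_arm([
  [[0, 0, 0], [0, 0, 0.008], 0.1],
  [[0, 0, 0], [0, 0, 0.014], 0.1],
  [[0, 0, 0], [0.006, 0, 0.014], 0.1],
  [[0, 0, 0], [0.012, 0, 0.014], 0.1],
  [[0, 0, 0], [0.018, 0, 0.014], 0.1],
  [[0, 0, 0], [0.026, 0, 0.014], 0.1],
  [[0, 0, 0], [0.034, 0, 0.014], 0.1],
  [[0, 0, 0], [0.042, 0, 0.014], 0.1],
  [[0, 0, 0], [0.05, 0, 0.014], 0.1],
  [[0, 0, 0], [0.058, 0, 0.014], 0.1],
  [[0, 0, 0], [0.066, 0, 0.014], 0.1],
  [[0, 0, 0], [0.074, 0, 0.014], 0.1],
])

```text
time_s: 16.45
eef_pos: [0.6337, -0.0826, 0.1363]
ee_rot: [0.638, 0.77, -0.0, -0.0]
ft_force: [-0.0, -0.6, 0.2]
gripper_width: 0.0085
grasp_force: 0.1
```

jog_arm([
  [[0, 0, 0], [0.008, 0, 0], 0.1],
  [[0, 0, 0], [0.016, 0, 0], 0.1],
  [[0, 0, 0], [0.024, 0, 0], 0.1],
  [[0, 0, 0], [0.032, 0, 0], 0.1],
  [[0, 0, 0], [0.04, 0, 0], 0.1],
  [[0, 0, 0], [0.048, 0, 0], 0.1],
  [[0, 0, 0], [0.056, 0, 0], 0.1],
  [[0, 0, 0], [0.064, 0, 0], 0.1],
  [[0, 0, 0], [0.072, 0, 0], 0.1],
  [[0, 0, 0], [0.08, 0, 0], 0.1],
  [[0, 0, 0], [0.088, 0, 0], 0.1],
  [[0, 0, 0], [0.096, 0, 0], 0.1],
])

```text
time_s: 17.65
eef_pos: [0.6159, 0.0117, 0.1363]
ee_rot: [0.638, 0.77, -0.0, -0.0]
ft_force: [0.0, -1.2, 0.2]
gripper_width: 0.0085
grasp_force: 0.1
```

```bash
python3 - <<'E'
from h import *
st(); near((25,120,15),(85,255,120),.12)
E
```

```text
t 17.65 board x,y,z 0.0549 0.0117 0.1363 toolx ang 100.69 F [ 0.  -1.2  0.2] tilt [-0.0001 -0.    ]
[486, 170, 50, 34, 1346] board 0.1428 0.058
[230, 174, 92, 102, 6977] board 0.0544 0.0429
```

The courgette end is still centred. Final stretch: another 0.116 m to y ≈ 0.128.

jog_arm([
  [[0, 0, 0], [0.008, 0, 0], 0.1],
  [[0, 0, 0], [0.016, 0, 0], 0.1],
  [[0, 0, 0], [0.024, 0, 0], 0.1],
  [[0, 0, 0], [0.032, 0, 0], 0.1],
  [[0, 0, 0], [0.04, 0, 0], 0.1],
  [[0, 0, 0], [0.048, 0, 0], 0.1],
  [[0, 0, 0], [0.056, 0, 0], 0.1],
  [[0, 0, 0], [0.064, 0, 0], 0.1],
  [[0, 0, 0], [0.072, 0, 0], 0.1],
  [[0, 0, 0], [0.08, 0, 0], 0.1],
  [[0, 0, 0], [0.088, 0, 0], 0.1],
  [[0, 0, 0], [0.096, 0, 0], 0.1],
])

```text
time_s: 18.9
eef_pos: [0.5981, 0.1061, 0.1363]
ee_rot: [0.638, 0.77, 0.0, -0.0]
ft_force: [-0.6, 0.1, 0.6]
gripper_width: 0.0084
grasp_force: 0.0
```

jog_arm([
  [[0, 0, 0], [0.008, 0, 0], 0.1],
  [[0, 0, 0], [0.016, 0, 0], 0.1],
  [[0, 0, 0], [0.022, 0, 0], 0.1],
  [[0, 0, 0], [0.022, 0, 0], 0.1],
  [[0, 0, 0], [0.005, 0, -0.04], 0.1],
  [[0, 0, 0], [-0.014, -0.03, -0.08], 0.1],
  [[0, 0, 0], [-0.014, -0.055, -0.1], 0.1],
  [[0, 0, 0], [-0.014, -0.055, -0.1], 0.1],
  [[0, 0, 0], [-0.014, -0.055, -0.1], 0.1],
])

```text
time_s: 19.8
eef_pos: [0.547, 0.0814, 0.2369]
ee_rot: [0.638, 0.77, 0.001, 0.0]
ft_force: [-0.1, 0.9, -0.4]
gripper_width: 0.0084
grasp_force: 0.0
```

```bash
python3 - <<'E'
from h import *
st()
a=camera('side')[:,:,::-1]; b=camera('wrist')[:,:,::-1]
s=cv2.resize(a[130:260,200:360],None,fx=2.5,fy=2.5,interpolation=2)
cv2.imwrite('pics/a7.png',np.hstack([s[:300,:400],b[:300,80:480]]))
E
```

```text
t 19.8 board x,y,z 0.0001 0.0929 0.2369 toolx ang 100.65 F [-0.1  0.9 -0.4] tilt [0.0015 0.0008]
```

View pics/a7.png

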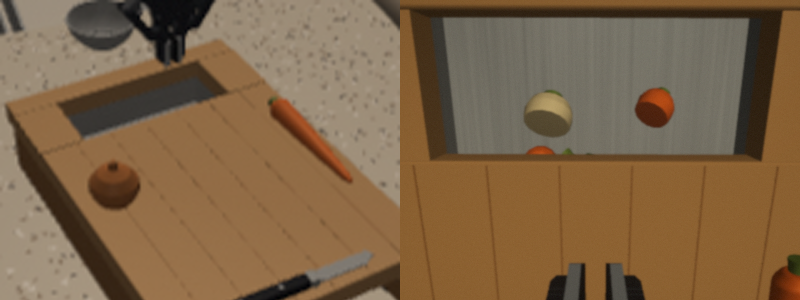

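The board is clear apart from the onion, whole carrot and knife. The tray shows the parsnip top, one carrot top, and the second carrot top and some dark green peeking out at the near edge. I'll move forward and check numerically that the courgette end is there.

jog_arm([
  [[0, 0, 0], [0.04, 0, -0.03], 0.1],
  [[0, 0, 0], [0.08, 0, -0.06], 0.1],
  [[0, 0, 0], [0.1, 0, -0.08], 0.1],
  [[0, 0, 0], [0.1, 0, -0.08], 0.1],
  [[0, 0, 0], [0.1, 0, -0.08], 0.1],
])

```text
time_s: 20.4
eef_pos: [0.5283, 0.1797, 0.3149]
ee_rot: [0.638, 0.77, -0.001, 0.0]
ft_force: [0.7, 0.1, -0.4]
gripper_width: 0.0084
grasp_force: 0.0
```

```bash
python3 - <<'E'
from h import *
st(); print('green'); near((25,100,10),(85,255,120),.02); print('orange'); near((0,190,60),(14,255,255),.02)
im=np.ascontiguousarray(camera('top')[:,:,::-1]); m=mask(im).astype(np.uint8); k,l,s,c=cv2.connectedComponentsWithStats(m)
print([(s[i].tolist(),c[i].round(1).tolist()) for i in range(1,k) if s[i,4]>25 and 160<c[i][0]<360 and 135<c[i][1]<285])
E
```

```text
t 20.4 board x,y,z -0.0001 0.193 0.3149 toolx ang 100.75 F [ 0.7  0.1 -0.4] tilt [-0.0015 -0.0019]
green
[248, 222, 35, 16, 338] board -0.015 0.1056
[413, 313, 16, 16, 188] board 0.1844 -0.0175
orange
[308, 179, 27, 26, 508] board 0.0508 0.1544
[222, 218, 26, 19, 352] board -0.0509 0.1103
[403, 319, 34, 32, 557] board 0.1882 -0.0399
[132, 379, 25, 23, 175] board -0.1854 -0.1314
[([0, 0, 560, 420, 205222], [280.1, 219.4]), ([231, 153, 63, 15, 464], [257.9, 159.4]), ([333, 166, 17, 68, 454], [341.3, 201.0]), ([258, 244, 22, 22, 271], [268.6, 254.1])]
```

The courgette end (dark green) and carrot top 2 are both on the tray floor. The whole carrot, knife and onion are at their starting pixels. Handing in.

```bash
python3 -c "
from workcell import *
print(sign_off())"
```

```text
the job is handed in; nothing more can be done
None
```

All four vegetable ends were swept through the opening and seen in the tray, the onion, whole carrot and knife stayed put, and the job was handed in at about 20.5 s (the limit was 54 s).

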